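Open the UV curing drawer and hold its spring jaw at the size mark

ROBOT

A 6-joint arm with a two-finger parallel gripper is mounted at the origin on a cart in front of the work surface, level with it; the furniture and walls round the work are solid. World frame = base frame: x ahead of the robot, y to its left, z up, the work surface at z = 0. Lengths are in mm, angles in rad, forces in N, time in s.
With the tool pointing down it reaches from about 275 to 1000 mm from the base axis. Payload 8.4 kg.
Tool frame: the origin (TCP) lies at the very end of the fingers, on their centre line; the grasp point (between the pads) lies 19 mm behind it; z points along the fingers, y is the line along which they close (so a half turn about z gives the same grasp; the last joint's range is limited). The gripper opens to 85 mm and grips with 20 to 120 N. Pads are 22 mm wide; open, the fingers measure 114 mm over their backs; the gripper's body (76 mm by 85 mm) begins 54 mm behind the grasp point. The pads swing forward as they close: fully open they stand 13 mm farther back than shut.
Start: joints at [-1.344, 0.353, 1.633, -0, 1.155, -0.002], TCP at [141.754, -608.715, 231.281] pointing down, gripper open.
Joint ranges: [-2.63, 2.63], [-0.92, 2.1], [0.06, 2.66], [-1.3, 4.44], [0, 2.69], [-3.02, 3.02]. Speed limits (rad/s): [2.22, 2.22, 2.79, 3.14, 3.14, 3.14].

INTERFACE

Orientations are given as [roll, pitch, yaw] about the fixed x, y, z axes, in that order (R = Rz(yaw) Ry(pitch) Rx(roll)).
In Python, from rig import sensors, grab_frame, camera_params, order gives the robot as it stands. The module is installed in compiled form; this text tells all that it offers.
- The arm moves only by the tool move_arm, never from a script. Its argument "motion" is a list of rows, each a list of 7 numbers: the turn, a rotation vector about the tool's x, y, z in normalised numbers (1 is 90 degrees), then the shift along the tool's x, y, z in parts of the range, where 1.0 means 80 cm, then the finger opening in m, from 0 to 0.0854. A call has 1 to 8 rows; each row is the pose to reach, as a shift and turn from the pose commanded when the call began, along the tool's axes at that moment; what a row does not reach only later rows make up. A row lasts 1/8 s, in which the tool goes at most 62.5 mm and 10.7 degrees, less where a joint would pass 70% of its speed; a pose out of reach is approached as far as the arm can. A shift or turn number past 1, either way, is cut back to 1. A call with a gripper value outside its range is refused whole. The fingers move at their own pace and stop on an object; "grip_force" is the grip in N (left out, the last holds). Time passes only in rows, so rows that repeat a pose let the fingers close. It gives the time, the measured TCP pose, the force, the opening and the grip force at its end, in the units of the state.
- sensors.sense(): the state, without advancing time (a new reading comes with each control period).
- grab_frame(name): name is "scene" or "top" or "wrist"; returns (picture, depth): 420x560x3 uint8, red, green, blue; 420x560 float32, mm along the optical axis (not along the pixel's ray), 0 where there is no reading.
- camera_params(name): a dict with "camera_matrix" (3x3 intrinsics, pixels), "world_from_camera" (4x4, takes a point from camera to world coordinates). Camera axes: x right, y down, z forward; pixel columns grow to the right and rows downward; lengths in mm; the calibration is good to about 2 mm. A picture is of the moment at which its call begins: read the wrist's pose just before it. camera_params takes no time and is no camera call; for the wrist camera it gives the pose at the moment of the call.
- order.sign_off(): hands the job in; it is judged then, once.
The state is a dict: "clock": time; "qpos": joint angles; "qvel": joint speeds; "joint_efforts": joint torques, N m; "eef_pos": TCP position; "tcp_rot": TCP orientation; "contact_force": force on the tool from outside, world axes, zero at the start; "wrist_torque": the same for the moment, N m; "opening": opening from 0.0 (shut) to 1.0 (fully open); "grasp_force": force on a finger pad.
Only numpy, scipy, OpenCV 4.12 (cv2) and the standard library are available. Lean on these libraries where they do the work, as an engineer would, in place of code of your own. Each camera call takes 0.05 s, during which the arm holds its last target. There are 200 camera calls.

TASK

A freshly glued phone is about to be cured: pull the drawer of the white UV curing box all the way out by its bar handle, then take the brass knob of the spring jaw in the drawer, pull the jaw open until its white pointer stands level with the red size rider, and keep it there so that the phone can be laid in. The program finishes while the gripper is still holding the jaw open at the rider with the drawer fully out. Do not touch the red rider, and leave the other things on the bench where they are.

Things in the scene. Friction and masses are not known exactly. Their poses are not given: they have to be found in the camera images.
- uv_box: White UV curing box, fixed to the bench, 195 deep (x) x 200 wide (y) x 78 mm high. Origin at the centre of its underside; its own -x axis points out of the drawer front, towards the robot, and its own z is up. It stands turned up to 9 degrees either way. The drawer and everything in it share its axes.
- uv_drawer (a joint): How far the drawer is out (m): 0 shut, 0.150 fully out at its stop. It slides along the box's own -x, needs about 3 N and stays where it is left. The drawer's white front panel is 197 wide, its top edge at z = 57 mm, its outer face 108 mm in front of the box's origin when shut. Behind it is a tray with floor at z = 14 mm and walls up to z = 25 mm.
- drawer_handle (a point): Middle of the drawer's steel bar handle: a level round bar 10 mm thick, 100 mm long along the box's y, 38 mm in front of the drawer front (33 mm clear for a finger), its axis at z = 40 mm. Nothing is above it, so it can be pinched from above, closing along the box's x. It moves with the drawer.
- spring_jaw (a joint): How far the jaw of the phone clamp in the drawer is pulled open (m): 0 at rest, 0.050 at its stop. It slides along the box's own -y (to the right, seen from the robot). A spring always pulls it back to 0, with about 4 N at rest and 9.5 N at 0.042.
- jaw_knob: Upright knurled brass knob on the jaw, 16 mm in diameter, 29 mm high (foot 20 mm wide, 3 mm high); origin at the centre of its foot, which stands on the jaw at z = 22 mm; top at z = 51 mm. It moves with the jaw. It is under the box's roof until the drawer is out; then nothing within 50 mm of it rises above z = 28 mm, and the box front (78 mm high) is about 62 mm behind it.
- jaw_pointer (a point): Tip of the jaw's white pointer, level with the knob's axis and 36 mm in front of it (box -x), beside the scale. It moves with the jaw.
- size_rider: Red rider, 16 x 8 (along y) x 6 mm, top at z = 26 mm, white line across its middle, on the scale rail in the drawer, 47 mm in front of the knob's path. Origin on the white line, at the underside; axes as the box's. It marks the opening wanted, 24 to 42 mm from the jaw's rest. Level: pointer and rider have the same position along the box's y. Must not be touched.
- phone_dark: Dark phone lying on the bench, 71 x 145 x 8 mm, origin at the centre of its underside. Leave it alone.
- ipa_bottle: White dispenser bottle with blue top, 62 mm wide, 126 mm high, origin under its centre. Leave it alone.
- cotton_buds: Tub of cotton buds, 77 mm wide, 80 mm high, origin under its centre. Leave it alone.
- solder_spool: Blue solder spool, 52 mm wide, 34 mm high, origin under its centre. Leave it alone.

How it is judged:
By the outcome, as a careful person would: the job done as asked, in the order asked, and still so for the second after the job is handed in, while the arm keeps its last pose, push and grip.
It also fails if it takes over 45 s, if anything falls off the work surface, if the arm or the gripper's body presses on something with over 40 N, if the wrist force passes 120 N, or if a joint passes its speed limit or range.

## Working session

There is one attempt and no reset: what is moved stays moved. The work goes in short steps, Python scripts to look and compute and a tool call to move; the robot and the scene stay as the last step left them, time stands still between calls to the robot, and variables do not carry over. Pictures are saved under pics/ and viewed, at most 10 in all, crops included, and the job is handed in when it is done.

Besides the shell and the picture viewer there is one more tool, called after "Call:" as a command line: name --pt "numbers of a row" for each row, then --argument value for the rest. move_arm: Moves the arm, as the interface text tells. Its arguments: {"type":"object","properties":{"motion":{"type":"array","items":{"type":"array","items":{"type":"number"}}},"grip_force":{"type":"number"}},"required":["motion"]}

```bash
mkdir -p pics; cat > h.py <<'E'
import numpy as np, cv2
from rig import sensors, grab_frame, camera_params, order
from scipy.spatial.transform import Rotation as R
def grab(n,save=None):
    cp=camera_params(n); im,d=grab_frame(n)
    if save: cv2.imwrite('pics/'+save,cv2.cvtColor(im,cv2.COLOR_RGB2BGR))
    return im,d,cp['camera_matrix'],cp['world_from_camera']
def ray(K,T,u,v):
    r=np.linalg.inv(K)@np.array([u,v,1.]); return T[:3,3],T[:3,:3]@r
def onz(K,T,u,v,z):
    o,r=ray(K,T,u,v); return o+r*(z-o[2])/r[2]
def dep(d,K,T,u,v):
    o,r=ray(K,T,u,v); return o+r*d[int(v),int(u)]
def cloud(d,K,T):
    v,u=np.mgrid[:d.shape[0],:d.shape[1]]
    r=np.stack([u,v,np.ones_like(u)],-1)@np.linalg.inv(K).T
    return (r*d[...,None])@T[:3,:3].T+T[:3,3]
def tri(o1,r1,o2,r2):
    A=np.stack([r1,-r2],1); s=np.linalg.lstsq(A,o2-o1,rcond=None)[0]
    a,b=o1+s[0]*r1,o2+s[1]*r2; return (a+b)/2,np.linalg.norm(a-b)
E
python3 - <<'E'
from h import *
np.set_printoptions(precision=3,suppress=True)
print(sensors.sense())
for n in('scene','top'):
    im,d,K,T=grab(n,n+'0.png'); print(n,K,T)
a=cv2.imread('pics/scene0.png');b=cv2.imread('pics/top0.png')
E
```

```text
{'clock': 0.0, 'qpos': array([-1.344,  0.354,  1.634, -0.   ,  1.155, -0.002]), 'qvel': array([ 0.   ,  0.002,  0.   , -0.   ,  0.003,  0.   ]), 'joint_efforts': array([  0.003, -60.525, -34.206,   0.   ,   0.009,  -0.   ]), 'eef_pos': array([ 141.662, -608.253,  230.577]), 'tcp_rot': array([-3.14 ,  0.   ,  0.229]), 'contact_force': array([-0.465, -0.685, -0.255]), 'wrist_torque': array([-0.029, -0.06 , -0.032]), 'grasp_force': 0.0, 'opening': 1.0021654926919958}
scene [[485.012   0.    287.398]
 [  0.    485.012 210.171]
 [  0.      0.      1.   ]] [[  -0.686   -0.306    0.659 -134.838]
 [  -0.727    0.285   -0.624  637.618]
 [   0.003   -0.908   -0.419  524.857]
 [   0.       0.       0.       1.   ]]
top [[470.677   0.    278.902]
 [  0.    470.677 199.446]
 [  0.      0.      1.   ]] [[   0.09    -0.973    0.214  350.125]
 [  -0.996   -0.088    0.021  -61.655]
 [  -0.001   -0.215   -0.977 1265.451]
 [   0.       0.       0.       1.   ]]
```

View pics/top0.png

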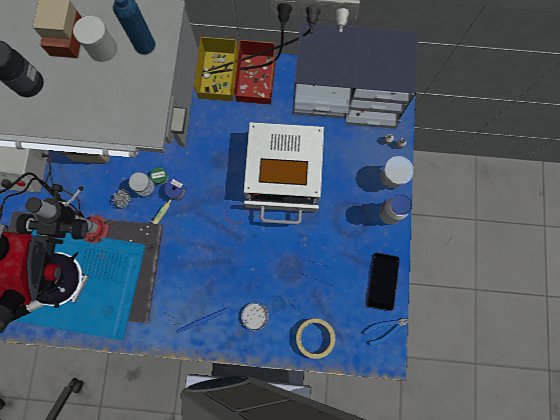

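View pics/scene0.png

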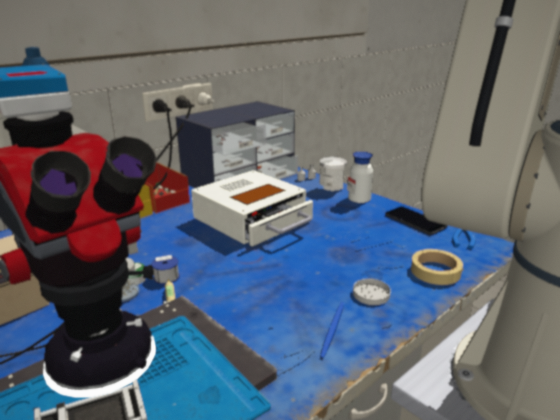

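Top view: the white box is at about (285,165) with the drawer front near (282,202). The handle bar runs from (262,220) to (300,220). The scene view shows the drawer front at (280,220), and the drawer looks slightly ajar. Next I'll measure the roof and the handle.

```bash
python3 - <<'E'
from h import *
np.set_printoptions(precision=1,suppress=True)
im,d,K,T=grab('top'); P=cloud(d,K,T)
v,u=np.mgrid[:420,:560]
roof=(abs(P[...,2]-78)<8)&(u>235)&(u<335)&(v>110)&(v<212)&(d>0)
q=P[roof]; print('roof z',np.median(q[:,2]),len(q))
rc=cv2.minAreaRect(q[:,:2].astype(np.float32)); print(rc)
m=(u>255)&(u<308)&(v>212)&(v<228)&(d>0)&(P[...,2]>22)
h=P[m]; print('handle',len(h),h.min(0),h.max(0),np.median(h,0))
for vv in range(192,228,1): print(vv,P[vv,[250,264,270,282,290,299]].round(0)[:,[0,2]].tolist())
s,ds,Ks,Ts=grab('scene'); Q=cloud(ds,Ks,Ts)
m2=(ds>0)&(Q[...,2]>32)&(Q[...,2]<50)&(Q[...,0]>h[:,0].min()-25)&(Q[...,0]<h[:,0].max()+8)&(abs(Q[...,1]-np.median(h[:,1]))<70)
print('scene handle',m2.sum(),Q[m2].min(0),Q[m2].max(0),np.median(Q[m2],0))
c=cv2.resize(s[160:260,180:330],(750,500),interpolation=cv2.INTER_CUBIC)[:,:,::-1]
cv2.imwrite('pics/sc1.png',c)
E
```

```text
roof z 77.49592707295938 5419
((719.4501953125, -38.85797882080078), (202.2603759765625, 200.44155883789062), 1.4195148944854736)
handle 199 [554.4 -96.6  32.4] [586.5  12.6  48.3] [561.6 -46.9  43.2]
192 [[624.0, 74.0], [627.0, 76.0], [628.0, 79.0], [631.0, 76.0], [633.0, 79.0], [350.0, 1265.0]]
193 [[621.0, 78.0], [625.0, 76.0], [626.0, 77.0], [628.0, 78.0], [631.0, 75.0], [633.0, 75.0]]
194 [[622.0, 62.0], [622.0, 73.0], [623.0, 75.0], [626.0, 76.0], [628.0, 76.0], [630.0, 75.0]]
195 [[630.0, 14.0], [633.0, 17.0], [621.0, 73.0], [624.0, 73.0], [625.0, 77.0], [627.0, 77.0]]
196 [[628.0, 11.0], [631.0, 13.0], [631.0, 19.0], [624.0, 63.0], [623.0, 76.0], [625.0, 76.0]]
197 [[625.0, 10.0], [627.0, 19.0], [629.0, 17.0], [631.0, 17.0], [634.0, 13.0], [625.0, 65.0]]
198 [[622.0, 10.0], [624.0, 16.0], [626.0, 16.0], [628.0, 19.0], [632.0, 10.0], [634.0, 11.0]]
199 [[619.0, 13.0], [621.0, 21.0], [623.0, 17.0], [626.0, 17.0], [628.0, 16.0], [630.0, 17.0]]
200 [[616.0, 14.0], [620.0, 12.0], [622.0, 10.0], [623.0, 17.0], [626.0, 15.0], [628.0, 14.0]]
201 [[604.0, 57.0], [618.0, 10.0], [618.0,
[... 1869 characters left out ...]
], [558.0, 43.0], [560.0, 47.0], [563.0, 43.0], [565.0, 43.0]]
222 [[558.0, 1.0], [554.0, 41.0], [556.0, 39.0], [559.0, 38.0], [560.0, 45.0], [563.0, 42.0]]
223 [[555.0, -1.0], [560.0, -8.0], [560.0, -1.0], [557.0, 38.0], [558.0, 42.0], [568.0, -3.0]]
224 [[553.0, -2.0], [556.0, 0.0], [558.0, -2.0], [560.0, 2.0], [562.0, -1.0], [564.0, 2.0]]
225 [[549.0, 1.0], [553.0, -1.0], [555.0, -1.0], [557.0, 3.0], [561.0, -8.0], [562.0, -2.0]]
226 [[547.0, 0.0], [550.0, -1.0], [552.0, 1.0], [555.0, -0.0], [557.0, -1.0], [559.0, 1.0]]
227 [[545.0, -3.0], [548.0, -2.0], [549.0, -0.0], [553.0, -4.0], [554.0, -1.0], [556.0, -2.0]]
scene handle 279 [551.3 -99.   32.9] [594.4  21.4  49.8] [559.5 -26.7  42.7]
```

View pics/sc1.png

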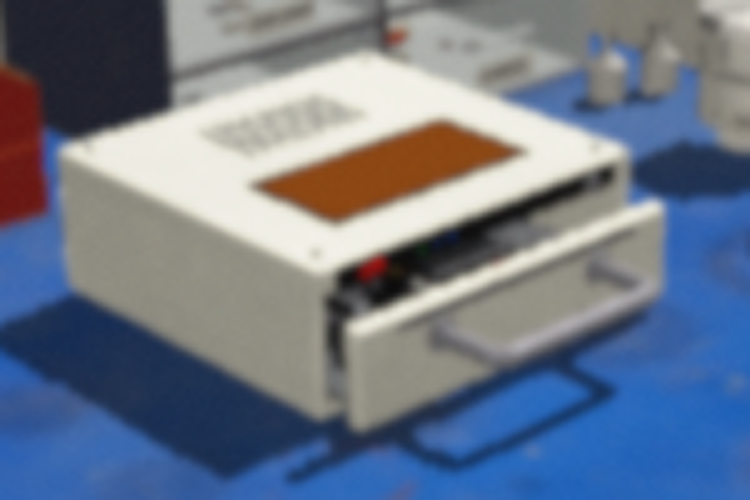

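Crop: the drawer is already about 20 mm ajar, with the bar from (440,330) to (640,285). The red thing at (375,268) is probably the rider. Next I'll fit the yaw and bar centre using both views.

```bash
python3 - <<'E'
from h import *
np.set_printoptions(precision=2,suppress=True)
def bar(n):
    im,d,K,T=grab(n); P=cloud(d,K,T)
    m=(d>0)&(P[...,2]>33)&(P[...,2]<50)&(P[...,0]>545)&(P[...,0]<575)&(P[...,1]>-100)&(P[...,1]<10)
    h=P[m]
    for _ in range(6):
        c=np.polyfit(h[:,1],h[:,0],1); r=h[:,0]-np.polyval(c,h[:,1]); h=h[abs(r)<7]
    vx=np.degrees(np.arctan(-c[0]))
    print(n,'bar yaw',vx,'y range',np.percentile(h[:,1],[1,99]),'mid',h.mean(0),len(h),'x at y=-42',np.polyval(c,-42))
    roof=(d>0)&(abs(P[...,2]-78)<7)&(P[...,0]>600)&(P[...,0]<840)&(abs(P[...,1]+39)<125)
    mk=cv2.morphologyEx(roof.astype(np.uint8),cv2.MORPH_CLOSE,np.ones((9,9)))
    mk=cv2.morphologyEx(mk,cv2.MORPH_OPEN,np.ones((5,5)))
    ct=max(cv2.findContours(mk,0,1)[0],key=cv2.contourArea)[:,0]
    w=np.array([onz(K,T,a,b,78)[:2] for a,b in ct],np.float32)
    print('roof',cv2.minAreaRect(w))
bar('top');bar('scene')
E
```

```text
top bar yaw 1.5503171915900222 y range [-95.09   7.62] mid [560.29 -44.    42.8 ] 155 x at y=-42 560.2405798888025
roof ((719.4561157226562, -38.814727783203125), (197.4843292236328, 199.53465270996094), 1.488777995109558)
scene bar yaw 0.27592702241046446 y range [-94.75   8.87] mid [556.34 -38.06  42.2 ] 167 x at y=-42 556.3560036893509
roof ((711.1822509765625, -35.125022888183594), (208.8885498046875, 208.04420471191406), 1.3430712223052979)
```

```bash
cat >> h.py <<'E'
def go(p,yaw):
    s=sensors.sense(); A=R.from_euler('xyz',s['tcp_rot']); B=R.from_euler('xyz',[np.pi,0,yaw])
    print('pos',s['eef_pos'].round(1),s['tcp_rot'].round(4),'F',s['contact_force'].round(1),'op',round(float(s['opening']),3),'gf',s['grasp_force'],'t',s['clock'])
    print('turn',(A.inv()*B).as_rotvec().round(4),'shift',(A.inv().apply(np.array(p)-s['eef_pos'])/1000).round(4))
E
python3 -c "
from h import *
go([559.5,-43,120],1.596)"
```

```text
pos [ 141.7 -608.6  231. ] [-3.1412 -0.      0.2288] F [-0.8  0.   0.3] op 0.998 gf 0.0 t 0.3
turn [-3.0000e-04 -3.0000e-04 -1.3672e+00] shift [ 0.5351 -0.4561  0.1113]
```

The manual's scale: shifts go in shares of 80 cm and turns go in shares of 90 degrees. Converting my numbers, 0.32 m is 0.4, 0.28 m is 0.35, -1.367 rad is -0.8703.

Call:
move_arm --pt "0 0 -0.1082 0.05 -0.0425 0 0.03" --pt "0 0 -0.2165 0.1 -0.085 0 0.03" --pt "0 0 -0.3247 0.15 -0.1275 0 0.03" --pt "0 0 -0.4329 0.2 -0.1713 0 0.03" --pt "0 0 -0.5411 0.25 -0.2138 0 0.03" --pt "0 0 -0.6494 0.3 -0.2563 0 0.03" --pt "0 0 -0.7576 0.35 -0.2988 0 0.03" --pt "0 0 -0.8703 0.4 -0.3413 0 0.03"

```text
clock: 1.3
eef_pos: [392.4, -268.9, 231.5]
tcp_rot: [3.141, 0.0, 1.601]
contact_force: [0.6, -0.1, 0.2]
opening: 0.351
grasp_force: 0.0
```

```bash
python3 -c "
from h import *
go([559.5,-43,120],1.596)"
```

```text
pos [ 392.4 -268.9  231.5] [3.1411e+00 4.0000e-04 1.6014e+00] F [ 0.6 -0.1  0.2] op 0.351 gf 0.0 t 1.3
turn [0.0005 0.0004 0.0054] shift [0.2207 0.1739 0.1115]
```

Converted, 0.221 m is 0.2763, 0.195 m is 0.2438, 0.005 rad is 0.0032.

Call:
move_arm --pt "0 0 0.0032 0.05 0.04 0.0188 0.03" --pt "0 0 0.0032 0.1 0.0788 0.0375 0.03" --pt "0 0 0.0032 0.15 0.1188 0.0563 0.03" --pt "0 0 0.0032 0.2 0.1575 0.075 0.03" --pt "0 0 0.0032 0.2438 0.1938 0.0938 0.03" --pt "0 0 0.0032 0.2763 0.2175 0.1025 0.03" --pt "0 0 0.0032 0.2763 0.2175 0.1025 0.03"

```text
clock: 2.17
eef_pos: [560.6, -43.2, 148.6]
tcp_rot: [-3.141, -0.0, 1.593]
contact_force: [0.4, 0.3, 1.3]
opening: 0.352
grasp_force: 0.0
```

```bash
python3 - <<'E'
from h import *
np.set_printoptions(precision=2,suppress=True)
go([559.5,-43,21],1.596)
im,d,K,T=grab('wrist','w1.png'); P=cloud(d,K,T); print(T)
m=(d>0)&(P[...,2]>34)&(P[...,2]<50)&(abs(P[...,0]-560)<18)&(abs(P[...,1]+43)<60)
h=P[m]; print(len(h), h.min(0),h.max(0),np.median(h,0))
c=np.polyfit(h[:,1],h[:,0],1); print(np.degrees(np.arctan(-c[0])),np.polyval(c,-43))
E
```

```text
pos [560.6 -43.2 148.6] [-3.14 -0.    1.59] F [0.4 0.3 1.3] op 0.352 gf 0.0 t 2.175
turn [-0. -0. -0.] shift [ 0.   -0.    0.13]
[[  1.     0.02   0.01 559.65]
 [  0.02  -0.96  -0.29  31.02]
 [ -0.     0.29  -0.96 291.63]
 [  0.     0.     0.     1.  ]]
2323 [553.85 -96.91  38.68] [577.98  11.88  47.39] [561.11 -35.55  44.62]
0.4076095699709844 562.2436673340729
```

View pics/w1.png

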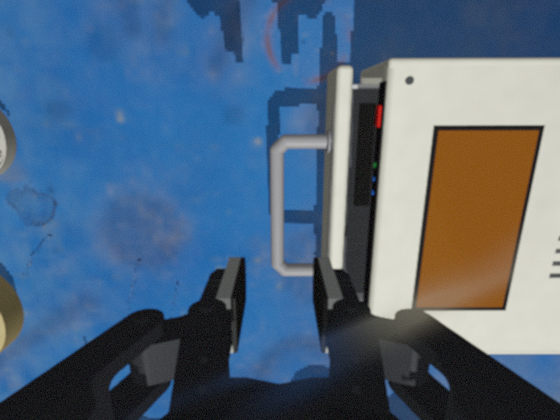

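Wrist view: the bar runs vertically at u≈278 from v≈140 to 272, and the fingers at u≈235 and 325 straddle it. The bar's x measures about 560 with its top at 44.6, which fits the given heights. Next I descend.

Converted, 0.127 m is 0.1588, 0.115 m is 0.1438.

Call:
move_arm --pt "0 0 0 0 0 0.0375 0.03" --pt "0 0 0 0 0 0.075 0.03" --pt "0 0 0 0 0 0.1125 0.03" --pt "0 0 0 0 0 0.1438 0.03" --pt "0 0 0 0 0 0.1588 0.03" --pt "0 0 0 0 0 0.1588 0.03"

```text
clock: 2.98
eef_pos: [559.4, -45.5, 22.1]
tcp_rot: [-3.141, -0.0, 1.59]
contact_force: [-0.2, -0.3, 0.1]
opening: 0.35
grasp_force: 0.0
```

Call:
move_arm --grip_force 50 --pt "0 0 0 0 0 0 0.0" --pt "0 0 0 0 0 0 0.0" --pt "0 0 0 0 0 0 0.0" --pt "0 0 0 0 0 0 0.0"

```text
clock: 3.48
eef_pos: [560.4, -45.2, 23.3]
tcp_rot: [3.14, 0.0, 1.591]
contact_force: [-2.5, -3.2, 6.8]
opening: 0.09
grasp_force: 49.1
```

Converted, -0.126 m is -0.1575, -0.122 m is -0.1525.

Call:
move_arm --pt "0 0 0 0 -0.0188 0 0" --pt "0 0 0 0 -0.0438 0 0" --pt "0 0 0 0 -0.0688 0 0" --pt "0 0 0 0 -0.0938 0 0" --pt "0 0 0 0 -0.1188 0 0" --pt "0 0 0 -0.0013 -0.1375 0 0" --pt "0 0 0 -0.0013 -0.1525 0 0" --pt "0 0 0 -0.0013 -0.1575 0 0"

```text
clock: 4.47
eef_pos: [434.9, -48.4, 23.3]
tcp_rot: [3.138, 0.0, 1.591]
contact_force: [3.3, 1.8, 5.1]
opening: 0.095
grasp_force: 50.7
```

```bash
python3 -c "
from h import *
go([418,-49,23],1.596)"
```

```text
pos [434.9 -48.4  23.3] [3.1381e+00 2.0000e-04 1.5907e+00] F [3.3 1.8 5.1] op 0.095 gf 50.66206097602844 t 4.475
turn [ 0.0035  0.0002 -0.0053] shift [-0.0002 -0.0169  0.0002]
```

Converted, -0.01 m is -0.0125, -0.008 m is -0.01.

Call:
move_arm --pt "0 0 0 0 -0.005 0 0" --pt "0 0 0 0 -0.0075 0 0" --pt "0 0 0 0 -0.01 0 0" --pt "0 0 0 0 -0.0125 0 0" --pt "0 0 0 0 -0.0125 0 0"

```text
clock: 5.1
eef_pos: [425.4, -48.7, 23.3]
tcp_rot: [3.138, 0.0, 1.591]
contact_force: [1.4, 0.6, 8.5]
opening: 0.095
grasp_force: 51.0
```

Converted, -0.005 m is -0.0063, -0.004 m is -0.005.

Call:
move_arm --pt "0 0 0 0 -0.0025 0 0" --pt "0 0 0 0 -0.0038 0 0" --pt "0 0 0 0 -0.005 0 0" --pt "0 0 0 0 -0.0063 0 0" --pt "0 0 0 0 -0.0063 0 0"

```text
clock: 5.72
eef_pos: [424.0, -48.8, 23.4]
tcp_rot: [3.131, 0.001, 1.59]
contact_force: [13.6, 5.0, -7.7]
opening: 0.097
grasp_force: 49.5
```

Converted, -0.18 m is -0.225, -0.15 m is -0.1875.

Call:
move_arm --pt "0 0 0 0 0.0038 0 0.03" --pt "0 0 0 0 0.0038 0 0.03" --pt "0 0 0 0 0.0038 0 0.03" --pt "0 0 0 0 0.0038 -0.0375 0.03" --pt "0 0 0 0 0.0038 -0.0875 0.03" --pt "0 0 0 0 0.0038 -0.1375 0.03" --pt "0 0 0 0 0.0038 -0.1875 0.03" --pt "0 0 0 0 0.0038 -0.225 0.04"

```text
clock: 6.72
eef_pos: [421.7, -48.8, 203.9]
tcp_rot: [3.141, 0.0, 1.591]
contact_force: [0.7, -0.4, -0.4]
opening: 0.468
grasp_force: 0.0
```

```bash
python3 - <<'E'
from h import *
go([520,-45,200],np.pi+.0253)
im,d,K,T=grab('top','t2.png')
E
```

```text
pos [421.7 -48.8 203.9] [3.1408e+00 1.0000e-04 1.5907e+00] F [ 0.7 -0.4 -0.4] op 0.468 gf 0.0 t 6.725
turn [ 6.0000e-04  7.0000e-04 -1.5762e+00] shift [0.0018 0.0983 0.004 ]
```

Converted, 0.098 m is 0.1225, 0.084 m is 0.105, -1.44 rad is -0.9167.

Call:
move_arm --pt "0 0 -0.1146 0 0.015 0 0.04" --pt "0 0 -0.2292 0 0.03 0 0.04" --pt "0 0 -0.3438 0 0.045 0 0.04" --pt "0 0 -0.4584 0 0.06 0 0.04" --pt "0 0 -0.573 0 0.075 0 0.04" --pt "0 0 -0.6875 0 0.09 0 0.04" --pt "0 0 -0.8021 0.0013 0.105 0 0.04" --pt "0 0 -0.9167 0.0025 0.1225 0 0.04"

```text
clock: 7.78
eef_pos: [519.6, -44.7, 201.7]
tcp_rot: [3.142, -0.001, 3.037]
contact_force: [0.2, 1.0, 0.2]
opening: 0.47
grasp_force: 0.0
```

Converted, -0.136 rad is -0.0866.

Call:
move_arm --pt "0 0 -0.0866 0 0 0 0.04" --pt "0 0 -0.0866 0 0 0 0.04" --pt "0 0 -0.0866 0 0 0 0.04"

```text
clock: 8.15
eef_pos: [519.4, -44.8, 202.0]
tcp_rot: [3.142, -0.001, -3.119]
contact_force: [-0.7, 0.2, -0.3]
opening: 0.467
grasp_force: 0.0
```

```bash
python3 - <<'E'
from h import *
np.set_printoptions(precision=3,suppress=True)
go([520,-45,200],np.pi+.0253); print(sensors.sense()['qpos'])
im,d,K,T=grab('wrist','w2.png'); np.savez('w2.npz',im=im,d=d,K=K,T=T); print(T)
E
```

```text
pos [519.4 -44.8 202. ] [ 3.142 -0.001 -3.119] F [-0.7  0.2 -0.3] op 0.467 gf 0.0 t 8.15
turn [ 0.    -0.001 -0.003] shift [-0.001 -0.     0.002]
[-0.089  0.225  1.883  0.     1.035 -1.682]
[[ -0.022   0.957   0.289 446.436]
 [  1.      0.021   0.007 -45.821]
 [  0.      0.289  -0.957 345.107]
 [  0.      0.      0.      1.   ]]
```

View pics/w2.png

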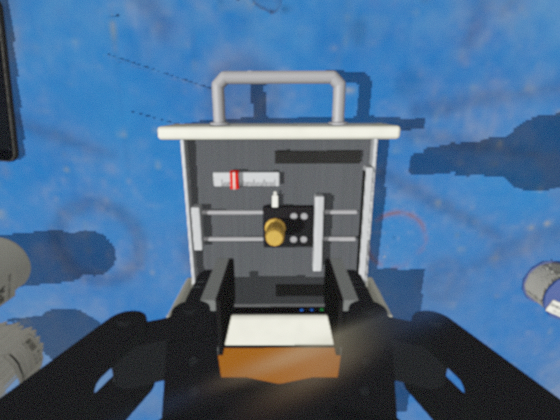

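Wrist view: the drawer is out. The brass knob is at about (274,232), the white pointer at (275,198), and the red rider at (235,180). Image right is +y. Next I'll measure them.

```bash
cat >> h.py <<'E'
def blobs(im,d,K,T):
    hsv=cv2.cvtColor(im,cv2.COLOR_RGB2HSV); H,S,V=[hsv[...,i].astype(int) for i in range(3)]
    P=cloud(d,K,T); roi=(P[...,0]>440)&(P[...,0]<600)&(abs(P[...,1]+45)<100)&(d>0)&(P[...,2]<60)
    out={}
    for n,m in (('knob',(H>12)&(H<32)&(S>120)&(V>60)),('rider',((H<8)|(H>172))&(S>120)&(V>80))):
        m=(m&roi).astype(np.uint8); c=cv2.connectedComponentsWithStats(m)
        k=1+np.argmax(c[2][1:,4]); mk=c[1]==k; q=P[mk]
        out[n]=(mk,c[3][k]); print(n,c[2][k],'cen',c[3][k].round(1),'pmed',np.median(q,0).round(1),'z95',np.percentile(q[:,2],95).round(1),'top mean',q[q[:,2]>np.percentile(q[:,2],95)-5].mean(0).round(1))
    return out,P,H,S,V
E
python3 - <<'E'
from h import *
np.set_printoptions(precision=1,suppress=True)
w=np.load('w2.npz'); im,d,K,T=[w[k] for k in('im','d','K','T')]
o,P,H,S,V=blobs(im,d,K,T)
mk,c=o['knob']
top=mk&(P[...,2]>46); v,u=np.nonzero(top); print('knob top px',u.mean(),v.mean(),len(u),'on z51',onz(K,T,u.mean(),v.mean(),51))
print('rider on z26',onz(K,T,*o['rider'][1],26))
# pointer: white pixels in window
m=((V>150)&(S<60)); m[:190]=0;m[212:]=0;m[:,:262]=0;m[:,288:]=0
v,u=np.nonzero(m); print('pointer',u.min(),u.max(),v.min(),v.max(),u.mean(),v.mean(),'depth z',np.median(P[m],0),'tip',onz(K,T,u[v<=v.min()+2].mean(),v.min(),24))
# front edge yaw
f=(abs(P[...,2]-57)<5)&(V>150)&(P[...,0]<490)&(P[...,0]>445)&(d>0)
q=P[f]; cc=np.polyfit(q[:,1],q[:,0],1); print('front yaw',np.degrees(np.arctan(-cc[0])),len(q),q.mean(0))
ctr=cv2.resize(im[150:270,180:380],(800,480),interpolation=cv2.INTER_CUBIC)[:,:,::-1]; cv2.imwrite('pics/w2c.png',ctr)
E
```

```text
knob [264 218  22  28 516] cen [274.4 231.4] pmed [557.5 -47.6  46.9] z95 52.4 top mean [560.2 -47.5  51.2]
rider [230 170   9  19  94] cen [234.3 178.8] pmed [513.3 -84.4  25.9] z95 27.7 top mean [514.1 -86.1  26.1]
knob top px 274.0 236.58174904942965 263 on z51 [560.  -47.7  51. ]
rider on z26 [513.  -85.8  26. ]
pointer 271 277 191 207 274.2142857142857 199.6530612244898 depth z [533.9 -48.5  22. ] tip [524.4 -48.2  24. ]
front yaw 1.5234124166022878 3224 [467.5 -46.6  56.9]
```

View pics/w2c.png

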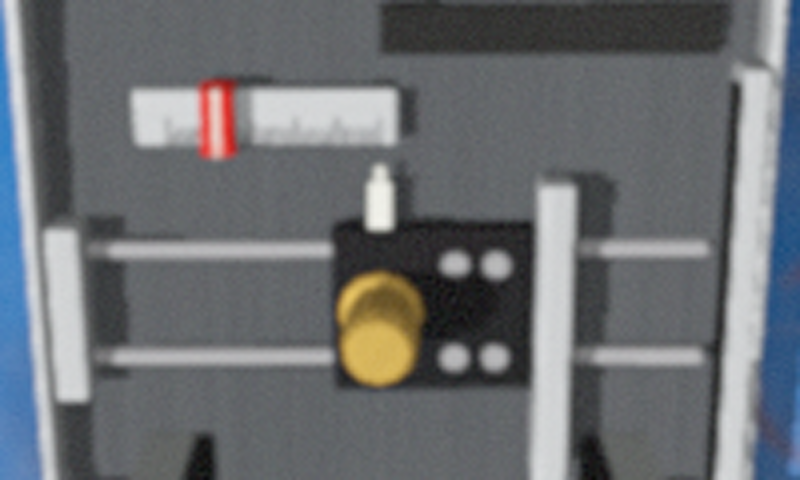

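Crop: knob top at (378,350), pointer tip at (379,168), rider line at (217,118), and low bolt heads to the right of the knob. All three measured points agree with the given geometry, and the rider is about 37 mm from the jaw's rest. Next I go above the knob and take the second view.

```bash
python3 -c "
from h import *
go([560,-47.7,125],np.pi+.026)
w=np.load('w2.npz'); P=cloud(w['d'],w['K'],w['T'])
m=(abs(P[...,0]-560)<35)&(abs(P[...,1]+47.7)<45)&(np.hypot(P[...,0]-558,P[...,1]+47.7)>16)
print(np.percentile(P[m][:,2],[50,90,99,99.9]))
for u,v in((294,216),(304,216),(294,239),(304,239),(319,230)): print(P[v-1:v+2,u-1:u+2].reshape(-1,3).mean(0).round(1))"
```

```text
pos [519.6 -44.8 202.1] [ 3.1415e+00 -4.0000e-04 -3.1190e+00] F [-0.1 -0.3  0.5] op 0.47 gf 0.0 t 8.2
turn [ 0.0001 -0.0004 -0.0034] shift [-0.0404 -0.0038  0.0771]
[ 22.24496048 262.33057151 269.8105048  271.24759261]
[548.7 -29.   24. ]
[548.6 -19.3  23.8]
[572.5 -28.1  24. ]
[572.3 -18.3  24. ]
[561.   -4.6  28.2]
```

Converted, 0.077 m is 0.0963, -0.04 m is -0.05, -0.003 rad is -0.0019.

Call:
move_arm --pt "0 0 -0.0019 -0.0188 -0.0013 0.0313 0.04" --pt "0 0 -0.0019 -0.0375 -0.0038 0.0625 0.04" --pt "0 0 -0.0019 -0.05 -0.005 0.0875 0.04" --pt "0 0 -0.0019 -0.05 -0.005 0.0963 0.04" --pt "0 0 -0.0019 -0.05 -0.005 0.0963 0.04"

```text
clock: 8.82
eef_pos: [559.3, -47.7, 125.1]
tcp_rot: [3.141, -0.001, -3.114]
contact_force: [0.5, 0.2, 0.6]
opening: 0.474
grasp_force: 0.0
```

```bash
python3 - <<'E'
from h import *
np.set_printoptions(precision=1,suppress=True)
go([560,-47.7,27],np.pi+.026)
im,d,K,T=grab('wrist','w3.png'); np.savez('w3.npz',im=im,d=d,K=K,T=T)
o,P,H,S,V=blobs(im,d,K,T)
w=np.load('w2.npz'); K2,T2=w['K'],w['T']
mk,_=o['knob']; top=mk&(P[...,2]>46); v,u=np.nonzero(top); print(u.mean(),v.mean(),onz(K,T,u.mean(),v.mean(),51))
print('knob tri',tri(*ray(K,T,u.mean(),v.mean()),*ray(K2,T2,274.0,236.6)))
print('rider tri',tri(*ray(K,T,*o['rider'][1]),*ray(K2,T2,234.3,178.8)),onz(K,T,*o['rider'][1],26))
E
```

```text
pos [559.3 -47.7 125.1] [ 3.1 -0.  -3.1] F [0.5 0.2 0.6] op 0.474 gf 0.0 t 8.825
turn [ 0. -0.  0.] shift [-0.  -0.   0.1]
knob [264 198  30  38 883] cen [278.3 216.5] pmed [557.7 -47.6  48.2] z95 52.4 top mean [560.2 -47.5  51.2]
rider [224 133   7  26 117] cen [227.4 144.9] pmed [513.4 -83.8  26.1] z95 27.3 top mean [513.7 -83.8  25.9]
278.14928425357874 222.2883435582822 [560.  -47.6  51. ]
knob tri (array([559.7, -47.6,  51.7]), np.float64(0.0914440138215345))
rider tri (array([514.6, -85.8,  17.9]), np.float64(1.9549730631455795)) [513.5 -83.7  26. ]
```

The two views put the knob at (560,-47.6) with its top at 51. The rider blob split at its white line in this view, so I'll refine it later. Next I descend and grip.

Converted, 0.097 m is 0.1213, 0.083 m is 0.1038.

Call:
move_arm --pt "0 0 0 0 0 0.0375 0.04" --pt "0 0 0 0 0 0.075 0.04" --pt "0 0 0 0 0 0.1038 0.04" --pt "0 0 0 0 0 0.1213 0.04" --pt "0 0 0 0 0 0.1213 0.04"

```text
clock: 9.5
eef_pos: [559.7, -47.8, 28.2]
tcp_rot: [3.142, -0.001, -3.114]
contact_force: [0.0, -0.4, 0.6]
opening: 0.467
grasp_force: 0.0
```

Call:
move_arm --grip_force 50 --pt "0 0 0 0 0 0 0.02" --pt "0 0 0 0 0 0 0" --pt "0 0 0 0 0 0 0" --pt "0 0 0 0 0 0 0" --pt "0 0 0 0 0 0 0"

```text
clock: 10.12
eef_pos: [560.8, -47.9, 29.5]
tcp_rot: [-3.141, 0.002, -3.113]
contact_force: [-1.3, -0.8, 7.1]
opening: 0.165
grasp_force: 48.7
```

```bash
python3 - <<'E'
from h import *
np.set_printoptions(precision=1,suppress=True)
go([560,-47.7,27],np.pi+.026)
im,d,K,T=grab('wrist','w4.png'); np.savez('w4.npz',im=im,d=d,K=K,T=T)
b=im[60:260,140:400]; cv2.imwrite('pics/w4c.png',cv2.resize(b,(780,600),interpolation=cv2.INTER_CUBIC)[:,:,::-1])
E
```

```text
pos [560.8 -47.9  29.5] [-3.1  0.  -3.1] F [-1.3 -0.8  7.1] op 0.165 gf 48.70113551616669 t 10.125
turn [-0.  0.  0.] shift [0. 0. 0.]
```

View pics/w4c.png

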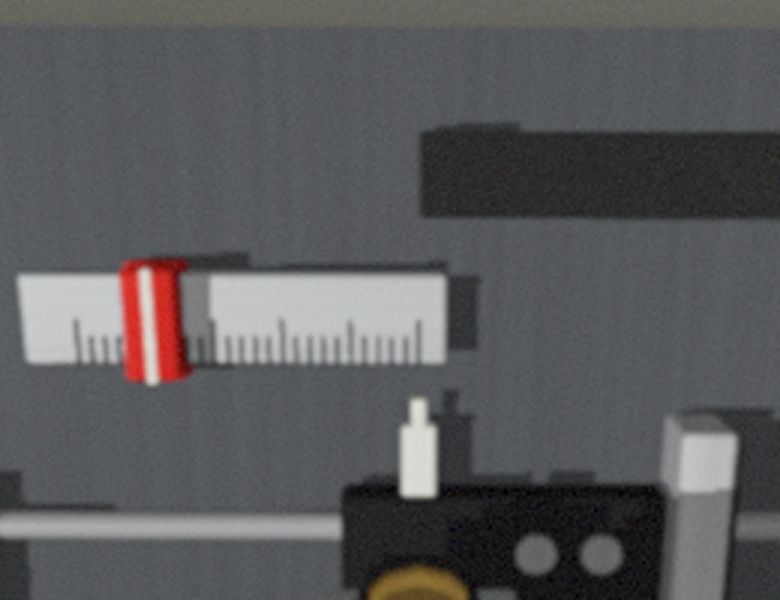

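Crop: the knob is gripped at the bottom edge. The pointer tip is at crop (418,400), the rider's white line runs from (147,268) to (152,382), and the tip stands at the scale's zero. Next I'll compute the distance.

```bash
cat >> h.py <<'E'
def gap(im,d,K,T,yaw=.026,zp=24):
    """box-y of pointer tip minus rider white line"""
    a=im.astype(float); hsv=cv2.cvtColor(im,cv2.COLOR_RGB2HSV); H,S,V=[hsv[...,i].astype(int) for i in range(3)]
    P=cloud(d,K,T); roi=(P[...,0]>495)&(P[...,0]<532)&(P[...,1]>-110)&(P[...,1]<-35)&(d>0)
    red=(((H<8)|(H>172))&(S>110)&(V>60)&roi).astype(np.uint8)
    red=cv2.morphologyEx(red,cv2.MORPH_CLOSE,np.ones((5,9)))
    c=cv2.connectedComponentsWithStats(red); k=1+np.argmax(c[2][1:,4]); mr=c[1]==k
    ys=np.array([0.,0,0]); pts=[]; zr=np.median(P[mr][:,2])
    for v in np.unique(np.nonzero(mr)[0])[3:-3]:
        u=np.nonzero(mr[v])[0]; w=np.clip(a[v,u,1]-120,0,None); w[[0,-1]]=0
        if w.sum()>30: pts.append(onz(K,T,(w*u).sum()/w.sum(),v,26))
    pts=np.array(pts); r=pts.mean(0)
    u0=np.nonzero(mr)[1].mean(); 
    ex=np.array([np.cos(yaw),np.sin(yaw)]); ey=np.array([-np.sin(yaw),np.cos(yaw)])
    # pointer: white stick pixels in front of jaw, x 523..540
    wm=(V>140)&(S<70)&(P[...,0]>522)&(P[...,0]<541)&(P[...,1]>-115)&(P[...,1]<-30)&(d>0)
    c=cv2.connectedComponentsWithStats(wm.astype(np.uint8))
    k=min(range(1,c[0]),key=lambda k:abs(c[2][k,3]-22)+abs(c[2][k,2]-10)+ (99 if c[2][k,4]<40 else 0)); mp=c[1]==k
    zz=np.median(P[mp][:,2]); q=[]
    vs=np.unique(np.nonzero(mp)[0])
    for v in vs: 
        u=np.nonzero(mp[v])[0]; q.append(onz(K,T,u.mean(),v,zp))
    q=np.array(q); p=q.mean(0)
    print('rider',r.round(2),'z',zr.round(1),len(pts),'line slope deg',np.degrees(np.polyfit(pts[:,0],pts[:,1],1)[0]).round(1),'blob u',u0.round(1),'| pointer',p.round(2),'z',zz.round(1),c[2][k],'tip px',vs[0])
    print('GAP mm',(ey@(p-r)[:2]).round(2))
E
python3 - <<'E'
from h import *
for n in('w2','w3','w4'):
    w=np.load(n+'.npz'); gap(*[w[k] for k in('im','d','K','T')])
E
```

```text
rider [513.75 -86.54  26.  ] z 26.2 14 line slope deg 1.4 blob u 233.9 | pointer [532.2  -48.29  24.  ] z 21.9 [271 191   8  17 101] tip px 191
GAP mm 37.76
rider [513.94 -86.57  26.  ] z 26.3 20 line slope deg 1.5 blob u 224.0 | pointer [532.   -48.13  24.  ] z 22.2 [274 162   9  22 157] tip px 162
GAP mm 37.96
rider [513.78 -86.66  26.  ] z 26.3 34 line slope deg 1.4 blob u 190.8 | pointer [532.03 -48.23  24.  ] z 22.3 [273 193  12  33 328] tip px 193
GAP mm 37.95
```

Converted, -0.037 m is -0.0463, -0.035 m is -0.0438.

Call:
move_arm --pt "0 0 0 0 -0.0075 0 0" --pt "0 0 0 0 -0.015 0 0" --pt "0 0 0 0 -0.0225 0 0" --pt "0 0 0 0 -0.03 0 0" --pt "0 0 0 0 -0.0375 0 0" --pt "0 0 0 0 -0.0438 0 0" --pt "0 0 0 0 -0.0463 0 0" --pt "0 0 0 0 -0.0463 0 0"

```text
clock: 11.18
eef_pos: [561.7, -83.8, 29.5]
tcp_rot: [3.14, 0.001, -3.114]
contact_force: [-1.0, 8.4, 7.8]
opening: 0.167
grasp_force: 49.0
```

```bash
python3 - <<'E'
from h import *
go([559.8,-85.8,29.5],np.pi+.026)
for i in range(2):
    im,d,K,T=grab('wrist','w5.png'); gap(im,d,K,T)
go([559.8,-85.8,29.5],np.pi+.026)
b=im[60:260,140:400]; cv2.imwrite('pics/w5c.png',cv2.resize(b,(780,600),interpolation=cv2.INTER_CUBIC)[:,:,::-1])
E
```

```text
pos [561.7 -83.8  29.5] [ 3.1403e+00  1.4000e-03 -3.1141e+00] F [-1.   8.4  7.8] op 0.167 gf 48.987995982170105 t 11.175
turn [0.0013 0.0014 0.0015] shift [ 0.0019 -0.002  -0.0001]
rider [513.85 -86.48  26.  ] z 26.4 35 line slope deg 1.6 blob u 274.4 | pointer [534.07 -41.92  24.  ] z 27.9 [363 203  22  23 421] tip px 203
GAP mm 44.01
rider [513.85 -86.5   26.  ] z 26.4 35 line slope deg 1.4 blob u 274.4 | pointer [534.07 -41.92  24.  ] z 27.8 [363 203  22  23 424] tip px 203
GAP mm 44.04
pos [561.7 -83.7  29.4] [ 3.1403e+00  1.4000e-03 -3.1141e+00] F [-0.1  8.6  8.2] op 0.165 gf 48.987295031547546 t 11.275
turn [0.0013 0.0014 0.0015] shift [ 0.0019 -0.002  -0.0001]
```

View pics/w5c.png

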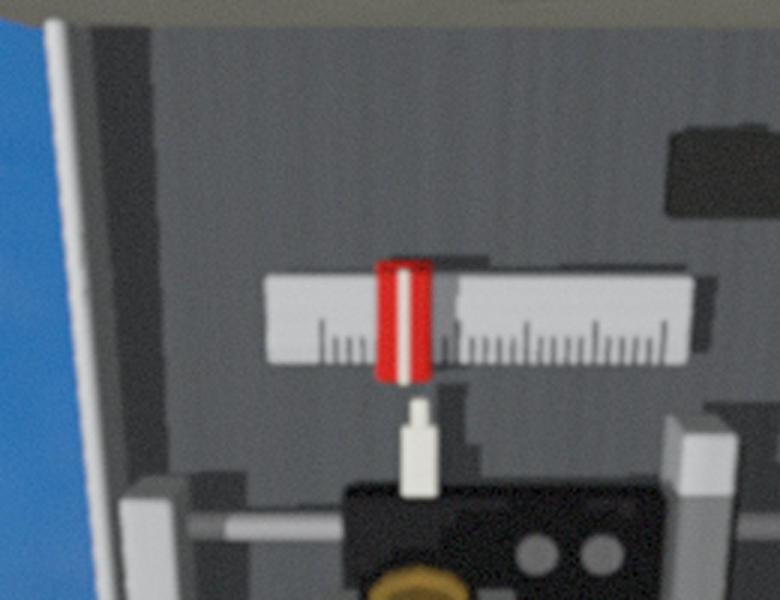

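Crop: the pointer tip is at crop u≈419 and the rider line at 404, so about 2 mm remains. The code mistook the clamp plate for the pointer, so I'll restrict its search to near the knob.

Converted, -0.002 m is -0.0025, -0.001 m is -0.0013.

Call:
move_arm --pt "0 0 0 0 -0.0013 0 0" --pt "0 0 0 0 -0.0025 0 0" --pt "0 0 0 0 -0.0025 0 0" --pt "0 0 0 0 -0.0025 0 0"

```text
clock: 11.78
eef_pos: [561.7, -85.6, 29.4]
tcp_rot: [3.14, 0.001, -3.114]
contact_force: [-1.4, 8.7, 8.0]
opening: 0.161
grasp_force: 49.0
```

```bash
sed -i "s/(P\[...,1\]>-115)&(P\[...,1\]<-30)&(d>0)/(abs(P[...,1]-yt)<14)\&(d>0)/; s/yaw=.026,zp=24):/yaw=.026,zp=22.5):\n    yt=sensors.sense()['eef_pos'][1]/" h.py
python3 - <<'E'
from h import *
for i in range(2):
    im,d,K,T=grab('wrist','w6.png'); gap(im,d,K,T)
go([559.8,-86,29.5],np.pi+.026)
np.set_printoptions(precision=2,suppress=True)
P=cloud(d,K,T)
E
```

```text
rider [513.85 -86.47  26.  ] z 26.5 35 line slope deg 1.5 blob u 278.5 | pointer [533.39 -85.66  22.5 ] z 22.3 [273 193  13  33 344] tip px 193
GAP mm 0.3
rider [513.85 -86.46  26.  ] z 26.4 35 line slope deg 1.6 blob u 278.5 | pointer [533.39 -85.63  22.5 ] z 22.3 [273 193  13  33 346] tip px 193
GAP mm 0.32
pos [561.7 -85.6  29.5] [ 3.1403e+00  1.4000e-03 -3.1140e+00] F [-1.5  7.5  7.5] op 0.164 gf 48.99594783782959 t 11.875
turn [0.0013 0.0014 0.0016] shift [ 0.0019 -0.0003 -0.    ]
```

Converted, 0.002 m is 0.0025, 0.001 m is 0.0013.

Call:
move_arm --pt "0 0 0 0.0013 -0.0004 0 0" --pt "0 0 0 0.0025 -0.0004 0 0" --pt "0 0 0 0.0025 -0.0004 0 0" --pt "0 0 0 0.0025 -0.0004 0 0"

```text
clock: 12.38
eef_pos: [561.6, -86.0, 29.5]
tcp_rot: [3.141, 0.005, -3.114]
contact_force: [6.3, 9.2, 0.8]
opening: 0.169
grasp_force: 48.7
```

```bash
python3 - <<'E'
from h import *
im,d,K,T=grab('wrist'); gap(im,d,K,T)
im,d,K,T=grab('wrist','w7.png'); gap(im,d,K,T)
go([559.8,-86,29.5],np.pi+.026)
im,d,K,T=grab('top'); P=cloud(d,K,T)
m=(d>0)&(P[...,2]>33)&(P[...,2]<50)&(P[...,0]>400)&(P[...,0]<437)&(abs(P[...,1]+48)<45)
print('bar',np.median(P[m],0),m.sum())
E
```

```text
rider [513.77 -86.47  26.  ] z 26.4 35 line slope deg 1.3 blob u 279.5 | pointer [533.34 -86.02  22.5 ] z 22.4 [273 193  13  33 343] tip px 193
GAP mm -0.06
rider [513.77 -86.47  26.  ] z 26.5 35 line slope deg 1.2 blob u 279.5 | pointer [533.34 -86.01  22.5 ] z 22.3 [273 193  13  33 346] tip px 193
GAP mm -0.05
pos [561.6 -86.   29.5] [ 3.1406  0.005  -3.1141] F [5.4 8.9 1.8] op 0.166 gf 48.7350994348526 t 12.475
turn [0.001  0.005  0.0015] shift [0.0018 0.     0.    ]
bar [nan nan nan] 0
  return _methods._mean(a, axis=axis, dtype=dtype,
  ret = um.true_divide(
```

The gap is −0.05 mm. The drawer does not move under a 6 N outward pull (it needs about 3 N), so it is at its stop. In the top view the arm hides the bar. I'm handing in.

```bash
python3 -c "
from rig import order
print(order.sign_off())"
```

```text
the job is handed in; nothing more can be done
None
```

I handed the job in with the drawer fully out against its stop and the gripper still holding the jaw open, its pointer level with the rider to within about 0.1 mm as measured by the wrist camera; the rider was not touched.

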